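# Lay down the hold-down leaves along a press feed track

### The job

Run your fingertips lightly along the curved feed track, starting at the end with the stop block and going to the open end, so that the five raised hold-down leaves are pushed down flat one after the other in that order. Only stroke or press them from above; do not lift a leaf or bear down hard on the track, and leave the loose things lying around it where they are.

Things in the scene. Friction and masses are not known exactly. Their poses are not given: they have to be found in the camera images.
- track: fixed curved steel plate 64 mm wide, top 20 mm above the table; centre line an arc of radius 170 mm. Origin on the table under the middle of the centre line, z up, x to the arc's centre, y to the end with the stop block (across the track, 30 mm tall, stud to 46 mm, its face 33 mm before leaf 1's hinge); other end open. Five raised brass leaves in a row on the centre line, 52 mm apart
- leaf1 (a joint): angle of leaf 1 (1 next to the stop block, 5 at the open end): 0 is flat and hard down, grows as its tip rises; starts between 0.28 and 0.45 rad. Stiff hinge (about 0.03 N m, no spring): stays where it is left
- leaf2 (a joint): angle of leaf 2 (1 next to the stop block, 5 at the open end): 0 is flat and hard down, grows as its tip rises; starts between 0.28 and 0.45 rad. Stiff hinge (about 0.03 N m, no spring): stays where it is left
- leaf3 (a joint): angle of leaf 3 (1 next to the stop block, 5 at the open end): 0 is flat and hard down, grows as its tip rises; starts between 0.28 and 0.45 rad. Stiff hinge (about 0.03 N m, no spring): stays where it is left
- leaf4 (a joint): angle of leaf 4 (1 next to the stop block, 5 at the open end): 0 is flat and hard down, grows as its tip rises; starts between 0.28 and 0.45 rad. Stiff hinge (about 0.03 N m, no spring): stays where it is left
- leaf5 (a joint): angle of leaf 5 (1 next to the stop block, 5 at the open end): 0 is flat and hard down, grows as its tip rises; starts between 0.28 and 0.45 rad. Stiff hinge (about 0.03 N m, no spring): stays where it is left
- leaf1_hinge (a point): middle of the hinge line of leaf 1, fixed to the track, 25 mm above the table. The leaf is a brass tab 38 mm long, 26 mm wide, 3 mm thick, hinged at its end nearer the stop block; its free tip points along the track to the open end. Flat, its upper face is 25 mm above the table
- leaf1_tip (a point): middle of the free end of leaf 1, on its upper face; moves with the leaf (25 mm above the table when flat, about 35 to 42 mm at the start)
- leaf2_hinge (a point): middle of the hinge line of leaf 2, fixed to the track, 25 mm above the table. The leaf is a brass tab 38 mm long, 26 mm wide, 3 mm thick, hinged at its end nearer the stop block; its free tip points along the track to the open end. Flat, its upper face is 25 mm above the table
- leaf2_tip (a point): middle of the free end of leaf 2, on its upper face; moves with the leaf (25 mm above the table when flat, about 35 to 42 mm at the start)
- leaf3_hinge (a point): middle of the hinge line of leaf 3, fixed to the track, 25 mm above the table. The leaf is a brass tab 38 mm long, 26 mm wide, 3 mm thick, hinged at its end nearer the stop block; its free tip points along the track to the open end. Flat, its upper face is 25 mm above the table
- leaf3_tip (a point): middle of the free end of leaf 3, on its upper face; moves with the leaf (25 mm above the table when flat, about 35 to 42 mm at the start)
- leaf4_hinge (a point): middle of the hinge line of leaf 4, fixed to the track, 25 mm above the table. The leaf is a brass tab 38 mm long, 26 mm wide, 3 mm thick, hinged at its end nearer the stop block; its free tip points along the track to the open end. Flat, its upper face is 25 mm above the table
- leaf4_tip (a point): middle of the free end of leaf 4, on its upper face; moves with the leaf (25 mm above the table when flat, about 35 to 42 mm at the start)
- leaf5_hinge (a point): middle of the hinge line of leaf 5, fixed to the track, 25 mm above the table. The leaf is a brass tab 38 mm long, 26 mm wide, 3 mm thick, hinged at its end nearer the stop block; its free tip points along the track to the open end. Flat, its upper face is 25 mm above the table
- leaf5_tip (a point): middle of the free end of leaf 5, on its upper face; moves with the leaf (25 mm above the table when flat, about 35 to 42 mm at the start)
- spool: white flanged spool standing on end, 50 mm across, 34 mm tall, on the hollow side of the curve; loose; origin at the middle of its underside
- bolt: steel bolt standing on its 22 mm head, 38 mm tall, on the outer side of the curve; loose; origin at the middle of its underside
- cup: small open aluminium cup, 48 mm across, 35 mm tall, on the outer side of the curve; loose; origin at the middle of its underside
- jar: lidded amber glass jar, 70 mm across, 85 mm tall; loose; origin at the middle of its underside
- spanner: open-ended spanner lying flat, 160 mm long; loose; origin under the middle of its length
- driver: screwdriver lying flat, 180 mm long; loose; origin under the middle of its length

How it is judged:
On the way, in this order (a step that is already met when the one before it is completed fails the run):
1. leaf 1 is down (value of joint leaf1 below 0.12 rad), for 0.1 s.
2. leaf 2 is down (value of joint leaf2 below 0.12 rad), for 0.1 s.
3. leaf 3 is down (value of joint leaf3 below 0.12 rad), for 0.1 s.
4. leaf 4 is down (value of joint leaf4 below 0.12 rad), for 0.1 s.
5. leaf 5 is down (value of joint leaf5 below 0.12 rad), for 0.1 s.
At the end, for the whole second after the job is handed in: all five leaves lie down (each below 0.12 rad, its tip within about 4.5 mm of flat), and every loose thing is within 20 mm of where it stood (value of joint each of leaf1, leaf2, leaf3, leaf4, leaf5 below 0.12 rad and distance of each of spool, bolt, cup, jar, spanner, driver from where it was at the start of the episode below 0.02 m); the robot touches nothing.
It fails at once if a leaf is lifted open (beyond 0.6 rad) (value of joint any of leaf1, leaf2, leaf3, leaf4, leaf5 above 0.6 rad).
It fails at once if the fingers bear on the track and its leaves with more than 35 N (contact force between the fingers and track above 35 N).
It fails at once if a loose thing is moved, lifted or knocked over (20 mm) (distance of any of spool, bolt, cup, jar, spanner, driver from where it was at the start of the episode above 0.02 m).
It also fails if it takes over 51 s, if anything falls off the work surface, if the arm or the gripper's body presses on something with over 40 N, if the wrist force passes 120 N, or if a joint passes its speed limit or range.

### The arm

A 7-joint arm with a two-finger parallel gripper is mounted at the origin on the work surface. World frame = base frame: x ahead of the robot, y to its left, z up, the work surface at z = 0. Lengths are in m, angles in rad, forces in N, time in s.
With the tool pointing down it reaches from about 0.425 to 0.825 m from the base axis. Payload 3.6 kg.
Tool frame: the origin (TCP) lies where the fingers leave the gripper's body, on its centre line; the fingertips stand 73 mm ahead of it and the grasp point (between the pads) lies 54 mm ahead of it; z points along the fingers, y is the line along which they close (so a half turn about z gives the same grasp; the last joint's range is limited). The gripper opens to 85 mm and grips with 20 to 120 N. Pads are 22 mm wide; open, the fingers measure 114 mm over their backs; the gripper's body (76 mm by 85 mm) begins 54 mm behind the grasp point. The pads swing forward as they close: fully open they stand 13 mm farther back than shut.
Start: joints at [-1.188, 0.615, -0.013, 1.423, 0.008, 1.103, -0.04], TCP at [0.258, 0.596, 0.304] pointing down, gripper open.
Joint ranges: [-3.12, 3.12], [-0.3, 2.06], [-1.34, 1.32], [0.26, 2.42], [-1.36, 4.5], [0.01, 1.98], [-2.84, 2.84]. Speed limits (rad/s): [2.79, 2.79, 3.14, 3.14, 3.14, 3.14, 3.14].

### API

Orientations are given as a unit quaternion [x, y, z, w].
In Python, from station import arm, snapshot, camera_info, ticket gives the robot as it stands. Calls block until the motion is done:
- arm.movep(position, orientation): joint-space move of the TCP to a pose.
- arm.line_to(position, velocity=0.15, ori=None): straight line of the TCP; ori=None keeps the orientation; velocity is the mean speed in m/s.
- arm.move_j(angles): joint-space move.
- arm.move_gripper(opening, effort=None): opening from 0.0 (shut) to 1.0 (fully open); effort is the grip in N (None keeps the last); returns when the fingers have stopped.
- arm.pause(seconds).
- arm.ik(position, orientation): joint angles nearest the present ones, or None.
- snapshot(name): name is "scene" or "top"; returns the picture (400x640x3 uint8, blue, green, red); there is no depth.
- camera_info(name): a dict with "fx", "fy", "cx", "cy" (pixels), "R" (3x3) and "t" (3): a world point X has camera coordinates R X + t. Camera axes: x right, y down, z forward; pixel columns grow to the right and rows downward; lengths in m; the calibration is good to about 2 mm. A picture is of the moment at which its call begins. camera_info takes no time and is no camera call.
A pose or a line that the arm cannot do raises arm.MotionError and nothing moves.
- ticket.finish_job(): hands the job in; it is judged then, once.
Readings, each from a call of its own:
- arm.read_time(): time.
- arm.read_joint_positions(): joint angles.
- arm.read_dq(): joint speeds.
- arm.read_effort(): joint torques, N m.
- arm.read_tool_pos(): TCP position.
- arm.read_eef_rot(): TCP orientation.
- arm.read_ft_force(): force on the tool from outside, world axes, zero at the start.
- arm.read_wrist_torque(): the same for the moment, N m.
- arm.read_opening(): opening from 0.0 (shut) to 1.0 (fully open).
- arm.read_finger_force(): force on a finger pad.
Only numpy, scipy, OpenCV 4.12 (cv2) and the standard library are available. Lean on these libraries where they do the work, as an engineer would, in place of code of your own. Each camera call takes 0.05 s, during which the arm holds its last target. There are 200 camera calls.

## Working session

There is one attempt and no reset: what is moved stays moved. The work goes in short steps, each a Python script; the robot and the scene stay as the last script left them, time stands still between calls to the robot, and variables do not carry over. Pictures are saved under pics/ and viewed, at most 10 in all, crops included, and the job is handed in when it is done.

```bash
mkdir -p pics; ls; python3 - <<'E'
from station import arm,snapshot,camera_info
import cv2
for n in("top","scene"):
    cv2.imwrite(f"pics/{n}0.png",snapshot(n)); c=camera_info(n); print(n,c)
print(arm.read_time(),arm.read_eef_rot(),arm.read_tool_pos(),arm.read_ft_force())
E
```

```text
pics
top {'fx': 387.9571929347096, 'fy': 387.9571929347096, 'cx': 318.78818408551115, 'cy': 190.93529437715733, 'R': array([[-0.0027953 , -0.99995386, -0.0091909 ],
       [-0.98427233,  0.00437469, -0.17660365],
       [ 0.17663571,  0.00855269, -0.98423914]]), 't': array([0.0145938 , 0.64208486, 0.90851263])}
scene {'fx': 495.91506704063823, 'fy': 495.91506704063823, 'cx': 316.99034624928515, 'cy': 195.8966615657145, 'R': array([[-0.49071959,  0.87128471,  0.00756591],
       [ 0.52249531,  0.30120323, -0.79766864],
       [-0.69727536, -0.38747848, -0.6030485 ]]), 't': array([ 0.30943397, -0.2952711 ,  1.7349592 ])}
0.1 [ 2.02950042e-01  9.79188423e-01 -1.12860133e-03 -1.97048812e-04] [0.25817056 0.59596443 0.3028737 ] [-0.19820019 -0.29696058  0.2161572 ]
```

View pics/top0.png

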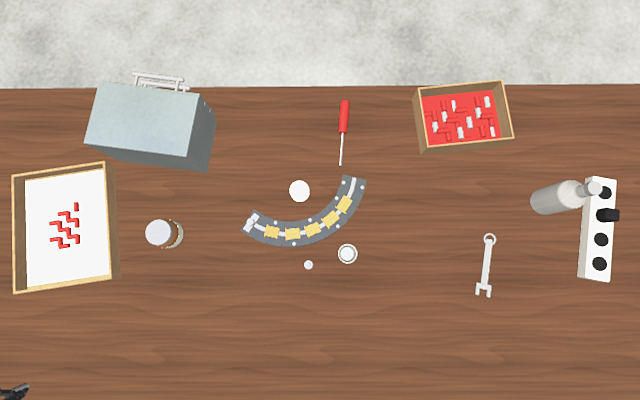

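View pics/scene0.png

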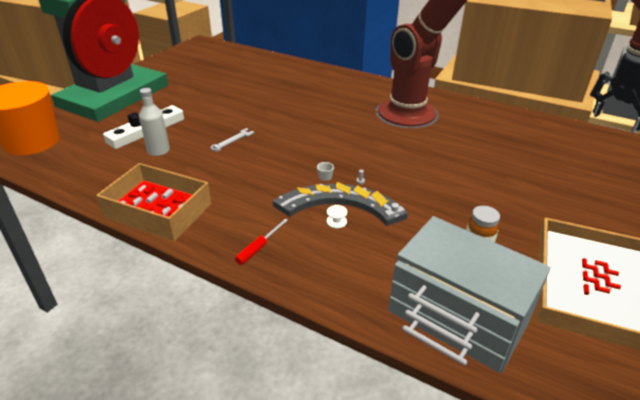

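```bash
python3 - <<'E'
import cv2
i=cv2.imread("pics/top0.png")[165:275,235:375]
cv2.imwrite("pics/c1.png",cv2.resize(i,None,fx=5.4,fy=5.4,interpolation=cv2.INTER_CUBIC))
E
```

```text
(no output)
```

View pics/c1.png

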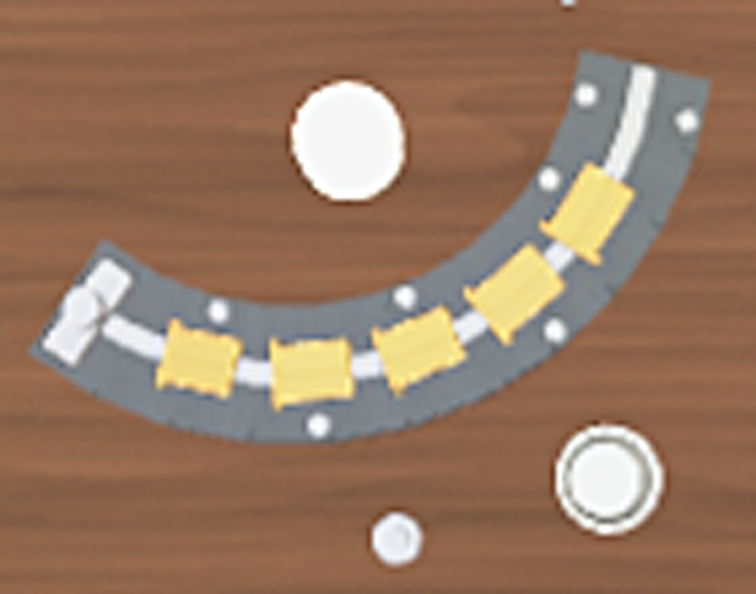

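```bash
cat > h.py <<'E'
import numpy as np
from station import arm,snapshot,camera_info
from scipy.optimize import least_squares
from scipy.spatial.transform import Rotation as Ro
ci=camera_info("top")
def bp(c,z):
    u,v=c[0]/5.4+235,c[1]/5.4+165
    d=ci["R"].T@np.array([(u-ci["cx"])/ci["fx"],(v-ci["cy"])/ci["fy"],1]); o=-ci["R"].T@ci["t"]
    return (o+d*(z-o[2])/d[2])[:2]
cor=np.array([bp(c,.02) for c in[(105,240),(30,352),(582,50),(710,80)]])
arc=[bp(c,.02) for c in[(300,303),(450,268),(545,180)]]; arco=[bp(c,.02) for c in[(150,418),(280,442),(420,424),(560,350),(660,225)]]
hin=np.array([bp(c,.025) for c in[(166,354),(273,375),(382,361),(486,317),(571,244)]])
R=.17
def pt(p,a,r=R): return np.array([p[0],p[1]])+r*np.array([np.cos(a),np.sin(a)])
# angle a about arc centre grows from the stop end to the open end; chord/arc ambiguity of 52 mm is < 1 %
def res(p):
    c=p[:2]; e=[np.linalg.norm(q-c)-.138 for q in arc]+[np.linalg.norm(q-c)-.202 for q in arco]
    for k in range(5): e+=list(hin[k]-pt(p,p[2]+k*.052/R))
    e+=list(cor[0]-pt(p,p[3],.138))+list(cor[1]-pt(p,p[3],.202))+list(cor[2]-pt(p,p[4],.138))+list(cor[3]-pt(p,p[4],.202))
    return np.array(e)
m=hin.mean(0)
S=least_squares(res,[m[0]+.15,m[1],np.pi-.8,np.pi-.9,np.pi+.9]); P=S.x
H=.073
def pose(s,z):
    "tool pose with shut fingertips at arc length s past leaf 1's hinge, tip height z"
    a=P[2]+s/R; x,y=pt(P,a)
    r=np.array([np.cos(a),np.sin(a),0]); zz=np.array([0,0,-1.])
    M=np.c_[np.cross(SG*r,zz),SG*r,zz]
    return [x,y,z+H],Ro.from_matrix(M).as_quat()
SG=1
E
python3 - <<'E'
import h,numpy as np
from h import *
print(P.round(4),np.rad2deg(P[2:]).round(1)); print((S.fun*1e3).round(1)); print(h.hin.round(3))
for h.SG in(1,-1):
    for s in(20,140,255):
        q=arm.ik(*h.pose(s/1e3,.0275)); print(h.SG,s,None if q is None else np.round(q,2))
E
```

```text
[0.7071 0.0874 2.7846 2.463  4.5787] [159.5 141.1 262.3]
[-1.7  2.6  4.2 -0.5 -0.6  0.1  0.2 -2.  -1.2  0.2 -0.7  0.7  0.4  1.2
  0.3  0.   0.8 -1.2  1.6  4.  -1.7 -2.2  4.  -0.7 -2.6  1.4]
[[ 0.547  0.147]
 [ 0.537  0.097]
 [ 0.543  0.046]
 [ 0.563 -0.003]
 [ 0.598 -0.043]]
1 20 [-0.02  0.78 -0.4   1.87  0.52  0.59  2.15]
1 140 [-0.67  1.08  1.13  1.91 -1.18  1.03 -1.66]
1 255 [-0.41  1.04  0.94  1.65 -0.99  0.99 -1.12]
-1 20 [-0.44  0.77  0.27  1.89 -0.37  0.54 -0.16]
-1 140 [-0.15  0.75  0.14  1.89 -0.19  0.51  0.59]
-1 255 [ 0.08  0.83 -0.01  1.63  0.01  0.67  1.21]
```

```bash
python3 - <<'E'
import h,numpy as np
from h import *
h.SG=-1
arm.move_gripper(0.0,20)
arm.movep(*h.pose(.028,.2))
p,q=h.pose(.028,.05); arm.line_to(p,.15,q); arm.pause(.2)
f0=arm.read_ft_force(); print(arm.read_time(),f0,arm.read_opening())
import json; json.dump(list(map(float,f0)),open("f0","w"))
for z in [.04,.036,.033,.031,.03,.029,.028,.0275,.027]:
    p,q=h.pose(.028,z); arm.line_to(p,.03); f=arm.read_ft_force()-np.array(f0)
    print(z,round(arm.read_tool_pos()[2]-h.H,4),f.round(2),round(arm.read_time(),2))
    if abs(f[2])>6: break
import cv2
cv2.imwrite("pics/t1.png",cv2.resize(snapshot("scene")[130:250,240:440],None,fx=4,fy=4,interpolation=2))
E
```

```text
4.2167 [ 0.12051703 -0.65546295 -0.71415692] -0.0011780150440761914
0.04 0.0397 [-0.62  0.71 -0.04] 4.7
0.036 0.0358 [-0.1   1.03  1.49] 4.98
0.033 0.0328 [0.56 0.59 0.95] 5.23
0.031 0.0309 [-0.49  0.43  1.23] 5.48
0.03 0.0299 [-0.35  0.3   0.62] 5.73
0.029 0.0289 [0.89 1.33 0.99] 5.98
0.028 0.0279 [0.97 0.37 0.32] 6.23
0.0275 0.0275 [0.39 0.17 0.39] 6.48
0.027 0.027 [-0.78 -0.09  1.18] 6.73
```

View pics/t1.png

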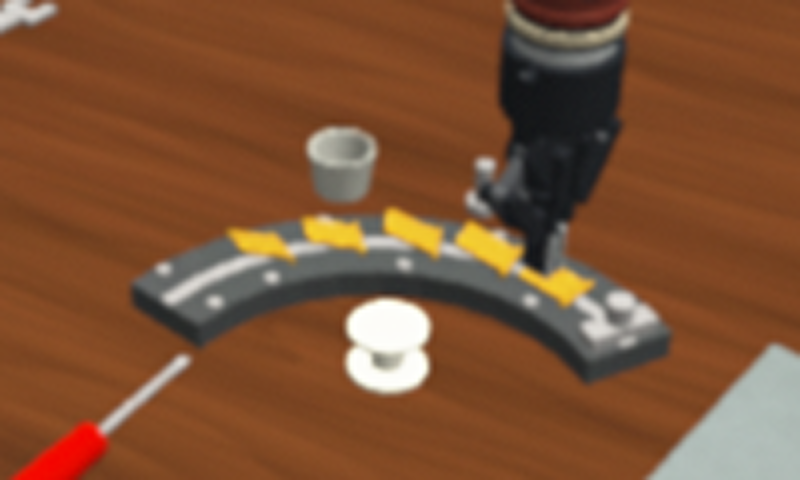

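The picture shows the shut fingertips on leaf 1 at about (545,265), with leaf 1 flat and leaves 2–5 still raised. I'll continue the stroke from here.

```bash
python3 - <<'E'
import h,numpy as np,json,cv2
from h import *
h.SG=-1; f0=np.array(json.load(open("f0")))
s=.028; fm=[]
while s<.2395:
    s=min(s+.008,.24); p,q=h.pose(s,.0273); arm.line_to(p,.04,q)
    f=arm.read_ft_force()-f0; fm.append((round(s*1e3),*f.round(1)))
    if np.linalg.norm(f)>20: print("stop"); break
print(*fm,sep="\n"); print(arm.read_time(),arm.read_tool_pos()-p)
if s>.239:
    p,q=h.pose(s,.15); arm.line_to(p,.12)
    p[0]-=.08; p[1]-=.25; p[2]+=.1; arm.line_to(p,.25)
print(arm.read_time())
a=cv2.resize(snapshot("scene")[150:230,260:420],None,fx=5,fy=5,interpolation=2)
cv2.imwrite("pics/t2.png",a)
E
```

```text
(36, np.float64(-0.7), np.float64(1.4), np.float64(0.5))
(44, np.float64(0.2), np.float64(1.1), np.float64(0.4))
(52, np.float64(0.8), np.float64(0.6), np.float64(2.6))
(60, np.float64(0.1), np.float64(0.6), np.float64(2.1))
(68, np.float64(0.2), np.float64(0.4), np.float64(1.1))
(76, np.float64(0.2), np.float64(-0.3), np.float64(0.7))
(84, np.float64(0.5), np.float64(0.8), np.float64(0.3))
(92, np.float64(-0.5), np.float64(0.5), np.float64(0.8))
(100, np.float64(-0.7), np.float64(0.6), np.float64(0.6))
(108, np.float64(-1.8), np.float64(2.4), np.float64(2.5))
(116, np.float64(-0.4), np.float64(-0.5), np.float64(2.1))
(124, np.float64(-0.3), np.float64(-0.1), np.float64(0.8))
(132, np.float64(-0.1), np.float64(0.6), np.float64(1.0))
(140, np.float64(0.9), np.float64(0.5), np.float64(0.6))
(148, np.float64(-0.4), np.float64(2.0), np.float64(0.2))
(156, np.float64(-0.1), np.float64(0.1), np.float64(1.0))
(164, np.float64(-0.6), np.float64(0.5), np.float64(2.2))
(172, np.float64(-0.7), np.float64(0.4), np.float64(0.7))
(180, np.float64(-0.0), np.float64(0.2), np.float64(1.4))
(188, np.float64(-0.5), np.float64(0.8), np.float64(0.9))
(196, np.float64(-0.0), np.float64(0.8), np.float64(0.9))
(204, np.float64(-0.0), np.float64(0.3), np.float64(0.4))
(212, np.float64(-1.8), np.float64(2.2), np.float64(1.9))
(220, np.float64(0.2), np.float64(-0.2), np.float64(1.9))
(228, np.float64(-0.4), np.float64(0.9), np.float64(0.6))
(236, np.float64(0.0), np.float64(0.9), np.float64(0.7))
(240, np.float64(-0.4), np.float64(0.6), np.float64(-0.3))
16.1333 [-2.37691040e-05 -7.68594370e-05 -8.12719058e-05]
18.5833
```

View pics/t2.png

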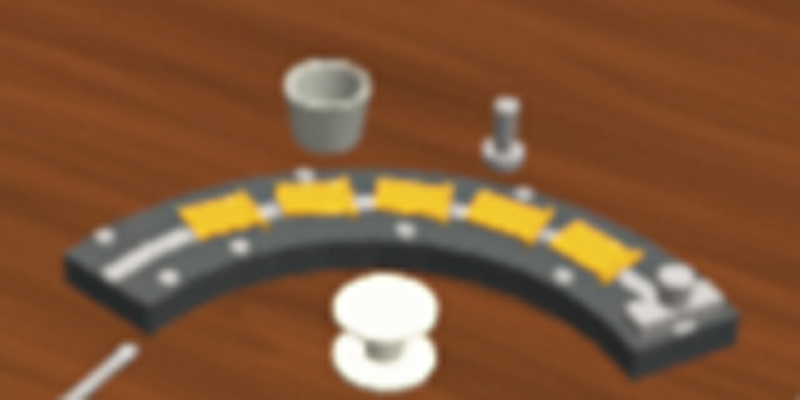

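All five leaves look flat, and the spool, cup, bolt and driver are where they were. As the picture resolves only about 2 mm, I'll confirm with a light press on each tip.

```bash
python3 - <<'E'
import h,numpy as np,json,cv2
from h import *
h.SG=-1; f0=np.array(json.load(open("f0")))
for k in(4,3,2,1,0):
    s=.052*k+.03; p,q=h.pose(s,.045); arm.line_to(p,.2,q)
    for z in(.029,.0272,.0266,.026,.0255):
        p,_=h.pose(s,z); arm.line_to(p,.03); f=(arm.read_ft_force()-f0)[2]
        if f>5: break
    print(k+1,z,round(f,1),round(arm.read_tool_pos()[2]-h.H,4),arm.read_time())
    p,_=h.pose(s,.045); arm.line_to(p,.1)
    if arm.read_time()>38: break
p,_=h.pose(s,.25); arm.line_to(p,.2); print(arm.read_time())
cv2.imwrite("pics/t3.png",snapshot("scene"))
E
```

```text
5 0.0255 1.0 0.0255 22.1333
4 0.0255 0.6 0.0255 24.6167
3 0.0255 0.8 0.0255 27.1
2 0.0255 0.4 0.0255 29.5833
1 0.0255 0.8 0.0255 32.0667
33.5833
```

View pics/t3.png

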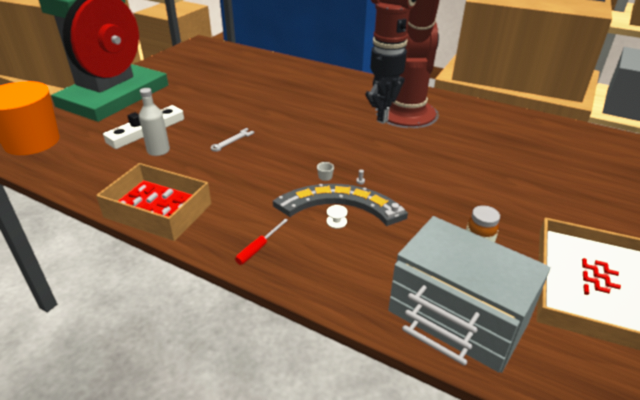

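The picture shows the leaves flat around (340,193), every loose thing in place, and the arm clear of the track.

```bash
python3 -c "
from station import ticket
print(ticket.finish_job())"
```

```text
the job is handed in; nothing more can be done
None
```

I stroked the five leaves down in order from 1 to 5, and they look flat in the last picture. Force readings stayed under about 4 N, no loose thing appears to have moved, and I handed the job in just after 33.6 s; it returned no verdict.

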